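Close the paint pot: turn the lid's tab to the gap and press it home

TASK

Put the tabbed metal lid on the open paint pot: turn it so that its tab drops into the gap in the pot's neck ring, then press it down, without ramming it, until it sits fully home and level, and let go. The gap is not exactly over the spout, so feel (or look) for it; leave the other things on the bench where they are.

Things in the scene. Friction and masses are not known exactly. Their poses are not given: they have to be found in the camera images.
- pot: Open round bare-metal paint pot, fixed to the bench, 116 mm across, 95 mm high with its neck ring. Origin: centre of its underside, z up. A pouring spout, a small trough about 60 mm up on the outside and reaching 75 mm from the axis, points along the pot's +x. The lid is home when the underside of its disc rests on the ring's top.
- pot_mouth (a point): Centre of the mouth, level with the neck ring's top; axes as the pot's. Grey neck ring: inner radius 45 mm, outer 58 mm, 20 mm high, one gap 19 mm wide through its full height. Screwed on by hand: the gap lies anywhere within 0.2 rad of the spout direction, either side; its angle is not reported (see or feel it). The ring does not turn under the lid.
- pot_seal (a point): Centre of the top of the rubber seal inside the pot as it starts, 10 mm below the ring's top (flat, stiff; 30 to 44 mm from the axis). It gives way straight down when pressed with about 9 N, up to 6 mm, and stays where it is pushed; this point does not move with it.
- lid_center (a point): Centre of the loose tabbed metal lid, 28 mm above its underside (56 mm high in all); z up, +x towards its tab. 0.13 to 0.23 kg. Starts standing on its plug on the bench. From the underside up: plug of radius 43.5 mm (38 mm at the foot of its 9 mm taper), 0 to 14 mm; disc of radius 57 mm, 14 to 20 mm; bar handle, 20 to 56 mm.
- lid_handle (a point): Middle of the lid's wooden bar handle, 18 mm above the top of the disc (38 mm above the lid's underside). The bar is 64 mm long along the lid's x, 14 mm thick along y, 36 mm high.
- lid_tab (a point): Outer end of the lid's one tab, 70 mm from the axis along +x, 12 mm above the underside. Tab 14 mm wide, from 4 to 20 mm above the underside. On the pot with the tab standing on the ring, the lid's underside is 4 mm below the ring's top; tab in the gap and plug on the seal: 10 mm below; fully home: 14 mm below.
- jar_a: Bystander: capped yellow paint jar, 52 mm across, 70 mm high, beyond the pot and lid; origin under its centre.
- jar_b: Bystander: capped blue paint jar, 52 mm across, 70 mm high; origin under its centre.
- jar_c: Bystander: capped brown paint jar, 56 mm across, 80 mm high; origin under its centre.
- plainlid: Bystander: plain round lid, 88 mm across, with a round wooden knob, 30 mm high in all, no tab; origin under its centre.
- brush: Bystander: flat paint brush, 190 mm long, lying between the pot's and the lid's places.
- knife: Bystander: palette knife, 200 mm long, lying at the right.
- eraser: Bystander: white eraser, 62 x 34 x 20 mm, at the near left; origin under its centre.
- mug: Bystander: white mug, 76 mm across, 85 mm high; origin under its centre.
Not all that is in view belongs to the job. What is shaped like the part that bears lid_center but green is not meant.

How it is judged:
By the outcome, as a careful person would: the job done as asked, in the order asked, and still so for the second after the job is handed in, with the robot touching nothing.
It also fails if it takes over 51 s, if anything falls off the work surface, if the arm or the gripper's body presses on something with over 40 N, if the wrist force passes 120 N, or if a joint passes its speed limit or range.

ROBOT

A 6-joint arm with a two-finger parallel gripper is mounted at the origin on the work surface. World frame = base frame: x ahead of the robot, y to its left, z up, the work surface at z = 0. Lengths are in m, angles in rad, forces in N, time in s.
With the tool pointing down it reaches from about 0.325 to 1 m from the base axis. Payload 5.1 kg.
Tool frame: the origin (TCP) lies between the finger pads; the fingertips stand 22 mm ahead of it and the grasp point (between the pads) lies 3 mm ahead of it (env.tip_extent is the distance from the TCP to the fingertips, in m); z points along the fingers, x is the direction in which the jaws open and shut, and the axes are right-handed (so a half turn about z gives the same grasp; the last joint's range is limited). The gripper opens to 85 mm and grips with 20 to 120 N. Pads are 22 mm wide; open, the fingers measure 114 mm over their backs; the gripper's body (76 mm by 85 mm) begins 54 mm behind the grasp point. The pads swing forward as they close: fully open they stand 13 mm farther back than shut.
Start: joints at [1.233, 0.124, 1.65, -0, 1.367, -0.083], TCP at [0.164, 0.629, 0.253] pointing down, gripper open.
Joint ranges: [-2.61, 2.61], [-1.02, 2.33], [0.03, 2.71], [-1.35, 4.49], [0.32, 2.68], [-2.91, 2.91]. Speed limits (rad/s): [2.57, 2.57, 3.14, 3.14, 3.14, 3.14].

INTERFACE

Orientations are given as a unit quaternion [x, y, z, w].
In Python, from cell import env, eyes, boxes_of, masks_of gives the robot as it stands.
- The arm moves only by the shell command python3 -m creep 'ROWS' [FORCE]. ROWS is JSON, a list of rows, each an object of numbers: "gripper": the closure in counts, from 0 (fully open) to 255 (shut); "tx", "ty", "tz": the shift along the tool's x, y, z in mm; "ax", "ay", "az": the turn, a rotation vector about the tool's x, y, z in rad. A call has exactly 5 rows; each row is the pose to reach, as a shift and turn from the pose commanded when the call began, along the tool's axes at that moment; what a row does not reach only later rows make up. A row lasts 1/8 s, in which the tool goes at most 62.5 mm and 10.7 degrees, less where a joint would pass 70% of its speed; a pose out of reach is approached as far as the arm can. A call with a gripper value outside its range is refused whole. The fingers move at their own pace and stop on an object; FORCE is the grip in N (left out, the last holds). Time passes only in rows, so rows that repeat a pose let the fingers close, or fill a call up. It gives the time, the measured TCP pose, the force and the opening at its end, in the units of the state.
- env.get_obs(): the state, without advancing time (a new reading comes with each control period).
- eyes.capture(name): name is "side" or "top"; returns the picture (384x512x3 uint8, red, green, blue); there is no depth.
- eyes.camera_params(name): a dict with "camera_matrix" (3x3 intrinsics, pixels), "rvec" (rotation vector, rad) and "tvec" (3), from world to camera coordinates, as OpenCV has them. Camera axes: x right, y down, z forward; pixel columns grow to the right and rows downward; lengths in m; the calibration is good to about 2 mm. A picture is of the moment at which its call begins. camera_params takes no time and is no camera call.
- env.close_job(): hands the job in, once; it reports no verdict.
Trained networks look in the newest picture that a camera, given by its name, has taken for a name from the list of things; names that differ only in an ending like _2 or _b are one class to them, and where a whole thing is asked for, a point or a joint stands for the part that bears it (a point fixed in the world has none). Each returns a list of dicts, best first, with "score" (0 to 1); they miss things now and then, are a little off and sometimes report something else, mostly with a low value. They report only what shows in the picture. A call takes as long as a camera call. They do not tell look-alikes from the thing itself.
- boxes_of(name, camera): "pixel" ([column, row] in pixels, amid what is visible of it).
- masks_of(name, camera): "region" (384x512 bool, what is visible of it) and "pixel" ([column, row] in pixels, amid what is visible of it).
The state is a dict: "t": time; "joint_pos": joint angles; "dq": joint speeds; "joint_torque": joint torques, N m; "tool_pos": TCP position; "eef_rot": TCP orientation; "wrist_force": force on the tool from outside, world axes, zero at the start; "wrist_torque": the same for the moment, N m; "finger_gap": finger opening in m.
Only numpy, scipy, OpenCV 4.12 (cv2) and the standard library are available. Lean on these libraries where they do the work, as an engineer would, in place of code of your own. Each camera call takes 0.05 s, during which the arm holds its last target.

## Working session

There is one attempt and no reset: what is moved stays moved. The work goes in short steps, Python scripts to look and compute and a shell command to move; the robot and the scene stay as the last step left them, time stands still between calls to the robot, and variables do not carry over. Pictures are saved under pics/ and viewed, and the job is handed in when it is done.

```bash
ls; mkdir -p pics; cat > h.py <<'E'
import numpy as np, cv2
from cell import env, eyes, boxes_of, masks_of
from scipy.spatial.transform import Rotation as R
def cam(n):
    p=eyes.camera_params(n);K=np.array(p["camera_matrix"],float);r=np.array(p["rvec"],float);t=np.array(p["tvec"],float).reshape(3)
    return K,cv2.Rodrigues(r)[0],t
def proj(n,P):
    K,Rm,t=cam(n);c=np.atleast_2d(P)@Rm.T+t;u=c@K.T;return u[:,:2]/u[:,2:]
def ray(n,px,z):
    K,Rm,t=cam(n);d=Rm.T@np.linalg.solve(K,[px[0],px[1],1]);o=-Rm.T@t
    return o+d*(z-o[2])/d[2]
def snap(n,f):
    im=np.array(eyes.capture(n));cv2.imwrite("pics/"+f,im[:,:,::-1]);return im
E
python3 - <<'E'
from h import *
for n in("top","side"):
    snap(n,n+"0.png");K,Rm,t=cam(n);print(n,K.round(1).tolist(),(-Rm.T@t).round(3),Rm.round(2).tolist())
    for k in("lid_center","pot"):
        print(k,[(round(d["score"],2),np.round(d["pixel"],1).tolist(),int(d["region"].sum())) for d in masks_of(k,n)])
    print([(round(d["score"],2),np.round(d["pixel"],1).tolist()) for k in ("lid_tab","lid_handle","pot_mouth") for d in boxes_of(k,n)])
o=env.get_obs();print(o)
E
```

```text
pics
top [[364.7, 0.0, 259.6], [0.0, 364.7, 196.6], [0.0, 0.0, 1.0]] [0.472 0.009 0.955] [[0.02, -1.0, -0.02], [-1.0, -0.02, -0.09], [0.09, 0.02, -1.0]]
lid_center [(0.86, [321.2, 253.6], 1651), (0.85, [203.2, 225.2], 1602), (0.81, [205.1, 288.8], 1661)]
pot [(0.89, [333.6, 188.1], 2189)]
[(0.86, [205.8, 287.4]), (0.78, [325.5, 253.2]), (0.71, [207.7, 217.0]), (0.93, [322.6, 253.9]), (0.86, [209.2, 216.4]), (0.78, [204.0, 289.8]), (0.83, [330.8, 192.4]), (0.74, [269.1, 232.0]), (0.21, [416.4, 170.6])]
side [[446.5, 0.0, 251.3], [0.0, 446.5, 197.9], [0.0, 0.0, 1.0]] [-0.198 -0.717  0.8  ] [[0.69, -0.72, -0.01], [-0.43, -0.4, -0.81], [0.58, 0.57, -0.58]]
lid_center [(0.95, [158.1, 220.3], 968), (0.94, [257.7, 253.8], 1179), (0.59, [206.8, 194.0], 793)]
pot [(0.57, [303.7, 221.9], 2081)]
[(0.97, [256.8, 254.7]), (0.66, [160.1, 222.8]), (0.62, [302.7, 219.0]), (0.97, [203.6, 195.7]), (0.86, [155.3, 223.4]), (0.67, [261.5, 257.9]), (0.92, [303.1, 219.1])]
{'t': 0.6, 'joint_pos': array([ 1.23339413e+00,  1.23752817e-01,  1.65023525e+00,  1.77886783e-05,
        1.36749285e+00, -8.25650465e-02]), 'dq': array([-0.00015474,  0.001062  , -0.00016273, -0.00071197, -0.00049605,
       -0.00130486]), 'joint_torque': array([-1.86942116e-04, -4.23288560e+01, -3.65526438e+01, -1.22920651e-04,
        6.86136373e-04, -2.00939792e-05]), 'tool_pos': array([0.16386431, 0.62902267, 0.2533911 ]), 'eef_rot': array([ 7.91230463e-01,  6.11518071e-01,  4.21305668e-05, -3.77106494e-05]), 'wrist_force': array([-0.03069123,  0.54629239, -0.83882721]), 'wrist_torque': array([-0.0007809 , -0.00633623, -0.01271513]), 'finger_gap': 0.08565104484672044}
```

View pics/top0.png

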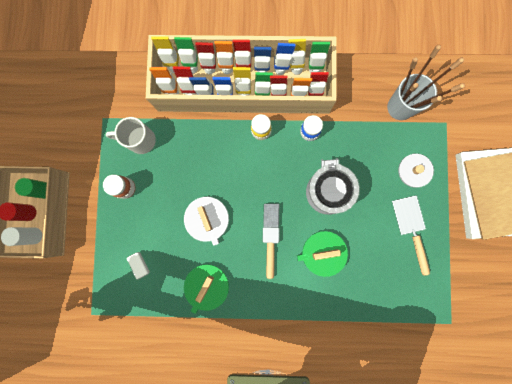

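View pics/side0.png

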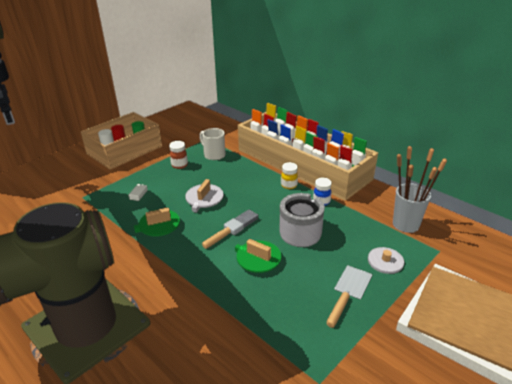

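```bash
python3 - <<'E'
import cv2,numpy as np
t=cv2.imread("pics/top0.png");s=cv2.imread("pics/side0.png")
a=cv2.resize(t[140:320,160:400],None,fx=3.3,fy=3.3,interpolation=cv2.INTER_CUBIC)
cv2.imwrite("pics/top0c.png",a[:600,:800])
a=cv2.resize(s[160:310,120:360],None,fx=3.3,fy=3.3,interpolation=cv2.INTER_CUBIC)
cv2.imwrite("pics/side0c.png",a[:600,:800])
E
```

```text
(no output)
```

View pics/top0c.png

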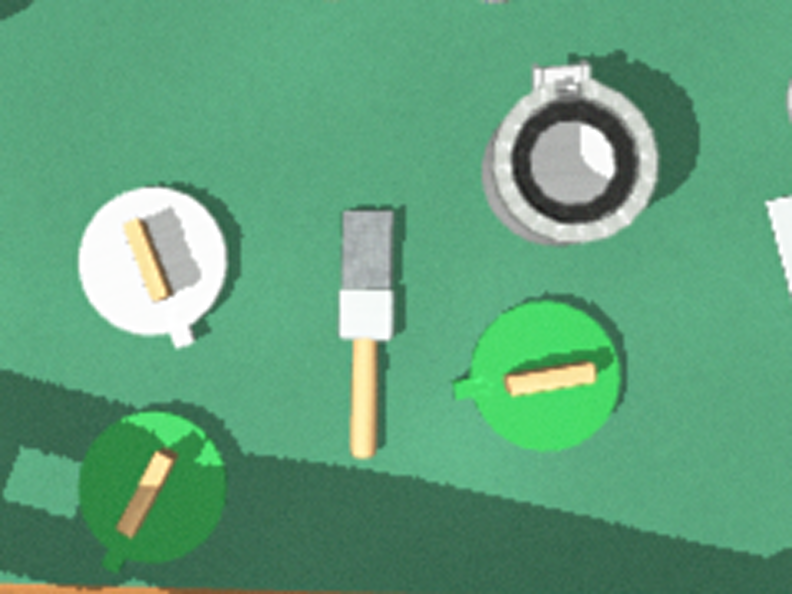

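View pics/side0c.png

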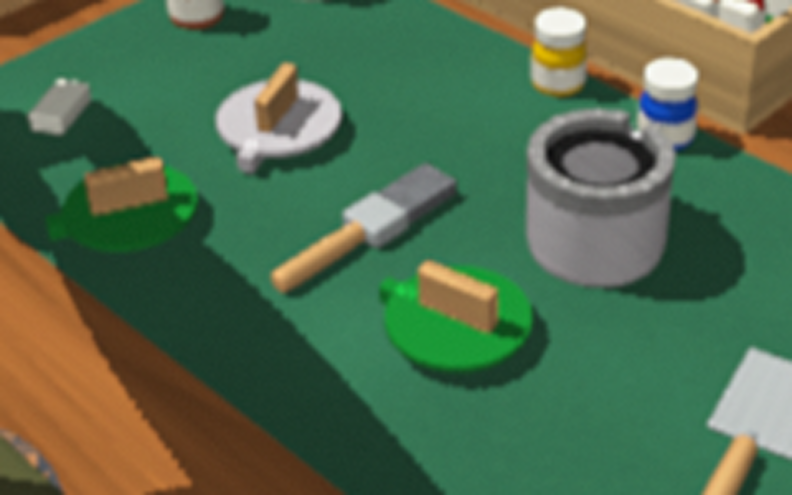

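The lids that could be meant, in the top view: the whitish metal one at (205,219) with a tab at (214,241), green ones at (205,288) and (325,253), and the plain tabless one at (416,170). The metal lid at (205,219) is the right one, since it has a tab and isn't green. The enlarged crop confirms it. The pot is at (333,190), with its spout at about (331,163).

```bash
python3 - <<'E'
from h import *
im=cv2.imread("pics/top0.png")[:,:,::-1].copy()
def warp(c,z,half,n):  # metric rectification at height z, centred c: col=+y left.., row
    g=np.linspace(-half,half,n)
    X,Y=np.meshgrid(g,g,indexing='ij') # X rows, Y cols
    P=np.c_[c[0]+X.ravel(),c[1]+Y.ravel(),np.full(X.size,z)]
    uv=proj("top",P).astype(np.float32).reshape(n,n,2)
    return cv2.remap(im,uv[...,0],uv[...,1],cv2.INTER_CUBIC)
def ms(k,px):
    m=masks_of(k,"top")
    return min(m,key=lambda d:np.hypot(*(np.array(d["pixel"])-px)))
eyes.capture("top")
m=ms("lid_center",[205,220])["region"]
# disc outline at z=.02: world pts of mask contour
c=max(cv2.findContours(m.astype(np.uint8),cv2.RETR_EXTERNAL,cv2.CHAIN_APPROX_NONE)[0],key=len)[:,0]
W=np.array([ray("top",p,0.02)[:2] for p in c])
def circ(W,keep=None):
    from scipy.optimize import least_squares
    r=least_squares(lambda q:np.hypot(*(W-q[:2]).T)-q[2],[*W.mean(0),.05],loss="soft_l1",f_scale=.002);return r.x
q=circ(W);d=np.hypot(*(W-q[:2]).T);i=d>q[2]+.006
print("lid",q.round(4),"tab far",[ (W[d.argmax()]-q[:2]).round(4)], np.degrees(np.arctan2(*(W[i].mean(0)-q[:2])[::-1])))
# handle top at z=.056: wood colour inside mask
hsv=cv2.cvtColor(im,cv2.COLOR_RGB2HSV)
h=(hsv[...,1]>60)&(hsv[...,0]<25)&cv2.dilate(m.astype(np.uint8),np.ones((3,3)))>0
ys,xs=np.nonzero(h&(np.hypot(*(np.indices(h.shape)[::-1]-np.array([205,220])[:,None,None]))<25))
p=cv2.minAreaRect(np.c_[xs,ys].astype(np.float32));b=cv2.boxPoints(p)
print("handle n",len(xs),p, [ray("top",x,.056)[:2].round(4).tolist() for x in b],ray("top",p[0],.05).round(4))
m=ms("pot",[333,190])["region"]
a=warp(ray("top",(333,188),.095)[:2],.095,.09,540);cv2.imwrite("pics/potw.png",a[:,:,::-1])
print("pot c0",ray("top",(333,188),.095))
a=warp(q[:2],.02,.09,540);cv2.imwrite("pics/lidw.png",a[:,:,::-1])
s=cv2.imread("pics/side0.png");a=cv2.resize(s[185:250,265:345],None,fx=7,fy=7,interpolation=cv2.INTER_CUBIC);cv2.imwrite("pics/pots.png",a)
E
```

```text
lid [0.4936 0.1669 0.0562] tab far [array([-0.0643, -0.0259])] -156.00474225964777
handle n 157 ((204.4639129638672, 218.20620727539062), (25.272123336791992, 6.461622714996338), 68.96248626708984) [[0.5196, 0.1835], [0.5257, 0.1687], [0.4679, 0.1443], [0.4619, 0.1591]] [0.4938 0.1649 0.05  ]
pot c0 [ 0.56991706 -0.14524968  0.095     ]
```

View pics/potw.png

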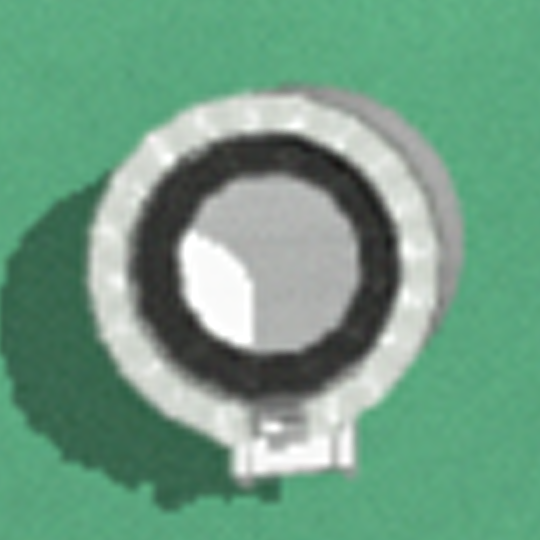

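View pics/lidw.png

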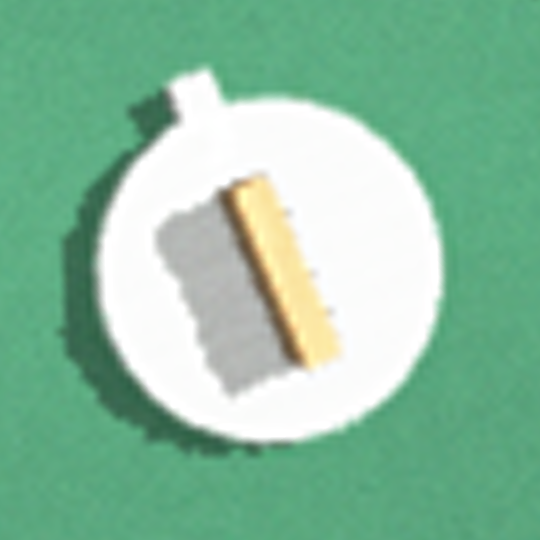

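View pics/pots.png

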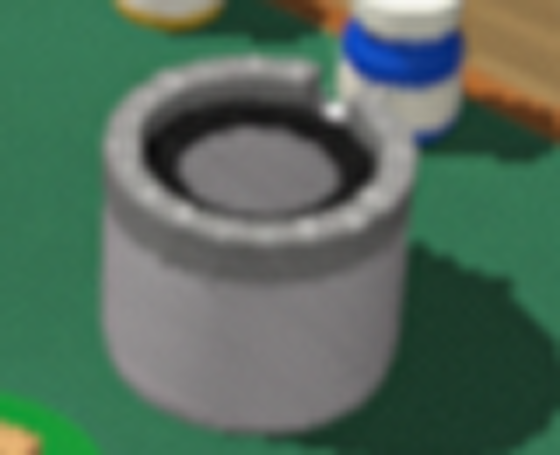

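The crops confirm the metal lid: its centre is about (0.494, 0.167) and its tab yaw about -157°. I'll fit the pot ring and its gap numerically in both cameras.

```bash
python3 - <<'E'
from h import *
from scipy.optimize import least_squares
ims={n:cv2.imread(f"pics/{n}0.png")[:,:,::-1].astype(np.float32).copy() for n in("top","side")}
def samp(n,P):
    uv=proj(n,P.reshape(-1,3)).astype(np.float32).reshape(P.shape[:-1]+(2,))
    return cv2.remap(ims[n],uv[...,0],uv[...,1],cv2.INTER_LINEAR)
def polar(n,c,z,th,r):
    T,Rr=np.meshgrid(th,r,indexing='ij')
    return samp(n,np.stack([c[0]+Rr*np.cos(T),c[1]+Rr*np.sin(T),np.full(T.shape,z)],-1))
c=np.array([.569,-.147])
# top: outer edge = strongest gradient of saturation near r=58
th=np.radians(np.arange(0,360,2));r=np.linspace(.040,.068,57)
for it in range(4):
    I=polar("top",c,.095,th,r);g=I[...,0]  # red channel: grey bright vs green dark
    d=np.diff(g,axis=1);w=(r[1:]>.052)
    e=r[1:][w][np.argmin(d[:,w],axis=1)]
    deg=np.degrees(th);ok=(deg>100)&(deg<320)  # away from spout
    P=np.c_[c[0]+e*np.cos(th),c[1]+e*np.sin(th)][ok]
    f=least_squares(lambda q:np.hypot(*(P-q).T)-.058,c,loss="soft_l1",f_scale=.0007);c=f.x
    wi=(r[1:]<.052);ei=r[1:][wi][np.argmax(d[:,wi],axis=1)]
    Pi=np.c_[c[0]+ei*np.cos(th),c[1]+ei*np.sin(th)][ok]
    fi=least_squares(lambda q:np.hypot(*(Pi-q[:2]).T)-q[2],[*c,.045],loss="soft_l1",f_scale=.0007)
print("outer",c.round(4),np.median(abs(f.fun)).round(4),"inner",fi.x.round(4),np.median(abs(fi.fun)).round(4))
for n in("top","side"):
  for z in(.095,):
    th=np.radians(np.arange(-40,41,2.))
    I=polar(n,c,z,th,np.linspace(.047,.056,7)).mean(-1)
    print(n,"ring brightness vs deg");print([(int(a),int(v),int(s)) for a,v,s in zip(np.degrees(th),I.mean(1),I.std(1))])
# polar pictures
for n in("top","side"):
    th=np.radians(np.arange(-60,60,.2));r=np.linspace(.03,.085,300)
    I=polar(n,c,.095,th,r);cv2.imwrite(f"pics/pol_{n}.png",np.transpose(I,(1,0,2))[:,:,::-1])
print(env.tip_extent)
E
```

```text
outer [ 0.5689 -0.1478] 0.0005 inner [ 0.5687 -0.1471  0.0454] 0.0007
top ring brightness vs deg
[(-40, 202, 8), (-38, 202, 7), (-36, 205, 9), (-34, 207, 13), (-32, 206, 12), (-29, 203, 9), (-28, 205, 8), (-26, 205, 8), (-24, 203, 9), (-22, 200, 9), (-20, 201, 10), (-18, 207, 14), (-16, 217, 18), (-14, 216, 17), (-12, 214, 11), (-10, 207, 11), (-8, 197, 15), (-6, 179, 16), (-4, 158, 14), (-2, 140, 10), (0, 164, 25), (2, 172, 36), (4, 172, 39), (6, 164, 33), (8, 145, 21), (10, 141, 20), (12, 140, 18), (14, 146, 16), (16, 164, 17), (18, 188, 21), (20, 196, 20), (22, 201, 21), (24, 209, 27), (26, 217, 26), (28, 212, 22), (29, 207, 15), (32, 203, 13), (34, 199, 13), (36, 201, 12), (38, 201, 16), (40, 203, 21)]
side ring brightness vs deg
[(-40, 147, 10), (-38, 147, 10), (-36, 149, 9), (-34, 151, 8), (-32, 152, 8), (-29, 154, 9), (-28, 154, 9), (-26, 151, 8), (-24, 149, 9), (-22, 149, 9), (-20, 147, 11), (-18, 147, 12), (-16, 147, 13), (-14, 146, 13), (-12, 148, 9), (-10, 152, 5), (-8, 159, 1), (-6, 167, 2), (-4, 171, 7), (-2, 166, 16), (0, 155, 23), (2, 139, 22), (4, 123, 16), (6, 107, 9), (8, 94, 5), (10, 87, 2), (12, 90, 3), (14, 103, 4), (16, 121, 5), (18, 138, 8), (20, 149, 10), (22, 153, 13), (24, 149, 11), (26, 145, 9), (28, 141, 8), (29, 140, 8), (32, 139, 8), (34, 139, 8), (36, 142, 9), (38, 147, 12), (40, 149, 12)]
0.022[ WARN:0@1.055] global loadsave.cpp:1063 imwrite_ Unsupported depth image for selected encoder is fallbacked to CV_8U.
```

View pics/pol_top.png

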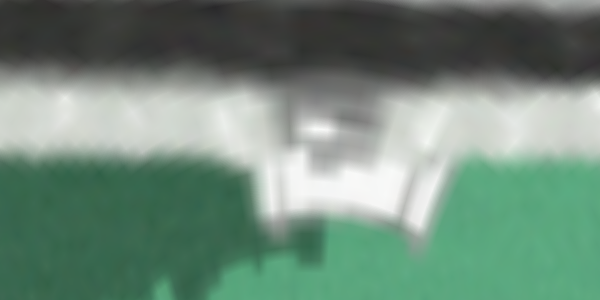

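View pics/pol_side.png

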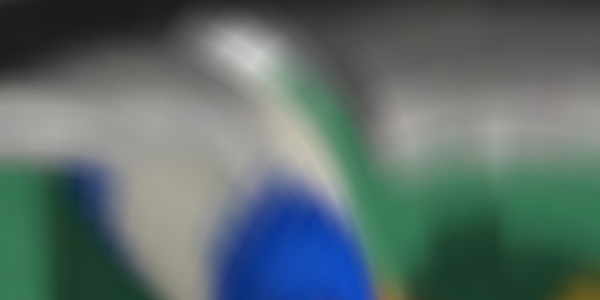

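In the rectified views, the gap's edges are at about -5.5° and +16° in the top view, and the side view also puts the + edge at about 16°. That puts the gap centre at about 5.4°, with the pot at (0.5688, -0.1475). Next I'll work out the move to above the lid.

```bash
cat >> h.py <<'E'
def plan(xyz,yaw_deg,n=None):
    o=env.get_obs();M=R.from_quat(o["eef_rot"]).as_matrix()
    yaw=np.degrees(np.arctan2(M[1,0],M[0,0]))
    d=M.T@(np.array(xyz)-o["tool_pos"])*1000
    print("t",round(o["t"],2),"yaw",round(yaw,2),"tilt",M[:,2].round(4),"q",o["joint_pos"].round(3),"d mm",d.round(1),"|d|",np.linalg.norm(d).round(1),"az to",yaw_deg,":",np.radians(yaw-yaw_deg).round(4),"F",o["wrist_force"].round(1),"T",o["wrist_torque"].round(2),"gap",round(o["finger_gap"],4))
E
python3 - <<'E'
from h import *
plan([.4936,.1668,.12],113)
E
```

```text
t 0.75 yaw 75.4 tilt [ 0.e+00  1.e-04 -1.e+00] q [ 1.233  0.124  1.65  -0.     1.367 -0.083] d mm [-364.2  435.6  133.4] |d| 583.2 az to 113 : -0.6563 F [0.1 0.4 0.4] T [ 0.   -0.02 -0.01] gap 0.0855
```

```bash
python3 -m creep '[{"tx":-35,"ty":43,"tz":5,"az":-0.13,"gripper":0},{"tx":-73,"ty":87,"tz":20,"az":-0.26,"gripper":0},{"tx":-110,"ty":131,"tz":35,"az":-0.4,"gripper":0},{"tx":-147,"ty":175,"tz":50,"az":-0.53,"gripper":0},{"tx":-182,"ty":218,"tz":60,"az":-0.656,"gripper":0}]' 40
python3 - <<'E'
from h import *
plan([.4936,.1668,.10],113)
E
```

```text
t 0.75 yaw 75.4 tilt [ 0.e+00  1.e-04 -1.e+00] q [ 1.233  0.124  1.65  -0.     1.367 -0.083] d mm [-364.2  435.6  153.4] |d| 588.1 az to 113 : -0.6563 F [0.1 0.4 0.4] T [ 0.   -0.02 -0.01] gap 0.0855validation failed for argument at $[0]...
```

```bash
python3 -m creep '[{"gripper":0,"tx":-35,"ty":43,"tz":5,"ax":0,"ay":0,"az":-0.13},{"gripper":0,"tx":-73,"ty":87,"tz":20,"ax":0,"ay":0,"az":-0.26},{"gripper":0,"tx":-110,"ty":131,"tz":35,"ax":0,"ay":0,"az":-0.4},{"gripper":0,"tx":-147,"ty":175,"tz":50,"ax":0,"ay":0,"az":-0.53},{"gripper":0,"tx":-182,"ty":218,"tz":60,"ax":0,"ay":0,"az":-0.656}]' 40
python3 - <<'E'
from h import *
plan([.4936,.1668,.10],113)
E
```

```text
t: 1.38
tool_pos: [0.3295, 0.3962, 0.1927]
eef_rot: [0.55, 0.835, -0.0, 0.0]
wrist_force: [1.1, -0.5, 0.3]
finger_gap: 0.0855
t 1.38 yaw 113.24 tilt [ 0.e+00 -1.e-04 -1.e+00] q [ 0.773 -0.131  2.009 -0.     1.264 -1.204] d mm [-275.5   60.2   92.8] |d| 296.9 az to 113 : 0.0042 F [ 1.1 -0.5  0.3] T [ 0.02 -0.04  0.05] gap 0.0855
```

```bash
python3 -m creep '[{"gripper":0,"tx":-55,"ty":12,"tz":18,"ax":0,"ay":0,"az":0.004},{"gripper":0,"tx":-110,"ty":24,"tz":37,"ax":0,"ay":0,"az":0.004},{"gripper":0,"tx":-165,"ty":36,"tz":56,"ax":0,"ay":0,"az":0.004},{"gripper":0,"tx":-220,"ty":48,"tz":74,"ax":0,"ay":0,"az":0.004},{"gripper":0,"tx":-275,"ty":60,"tz":93,"ax":0,"ay":0,"az":0.004}]'
python3 - <<'E'
from h import *
plan([.4936,.1668,.045],113)
snap("top","top1.png");snap("side","side1.png")
t=cv2.imread("pics/top1.png");s=cv2.imread("pics/side1.png")
cv2.imwrite("pics/c1.png",np.hstack([cv2.resize(t[160:280,145:265],None,fx=3.3,fy=3.3),cv2.resize(s[130:250,140:260],None,fx=3.3,fy=3.3)]))
E
```

```text
t: 2.0
tool_pos: [0.4928, 0.1666, 0.1003]
eef_rot: [0.554, 0.833, 0.001, 0.0]
wrist_force: [0.5, 0.1, 0.7]
finger_gap: 0.0853
t 2.0 yaw 112.75 tilt [ 1.4e-03  5.0e-04 -1.0e+00] q [ 0.223 -0.015  2.067  0.     1.087 -1.745] d mm [-0.1  0.8 55.3] |d| 55.3 az to 113 : -0.0044 F [0.5 0.1 0.7] T [0.   0.04 0.03] gap 0.0853
```

View pics/c1.png

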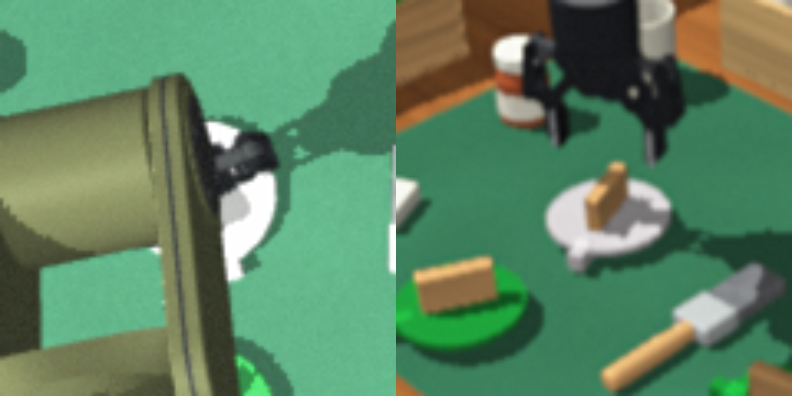

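The side view shows the jaws straddling the lid's wooden handle. I'll go down and then close.

```bash
python3 -m creep '[{"gripper":0,"tx":0,"ty":1,"tz":20,"ax":0,"ay":0,"az":-0.002},{"gripper":0,"tx":0,"ty":1,"tz":40,"ax":0,"ay":0,"az":-0.002},{"gripper":0,"tx":0,"ty":1,"tz":53,"ax":0,"ay":0,"az":-0.002},{"gripper":100,"tx":0,"ty":1,"tz":53,"ax":0,"ay":0,"az":-0.002},{"gripper":255,"tx":0,"ty":1,"tz":53,"ax":0,"ay":0,"az":-0.002}]' 50
python3 -m creep '[{"gripper":255,"tx":0,"ty":0,"tz":0,"ax":0,"ay":0,"az":0},{"gripper":255,"tx":0,"ty":0,"tz":0,"ax":0,"ay":0,"az":0},{"gripper":255,"tx":0,"ty":0,"tz":0,"ax":0,"ay":0,"az":0},{"gripper":255,"tx":0,"ty":0,"tz":0,"ax":0,"ay":0,"az":0},{"gripper":255,"tx":0,"ty":0,"tz":0,"ax":0,"ay":0,"az":0}]'
python3 - <<'E'
from h import *
plan([.4936,.1668,.2],113)
E
```

```text
t: 2.72
tool_pos: [0.493, 0.169, 0.0481]
eef_rot: [0.553, 0.833, 0.0, 0.0]
wrist_force: [-0.9, -0.4, 0.0]
finger_gap: 0.0513
t: 3.35
tool_pos: [0.4932, 0.1687, 0.0482]
eef_rot: [0.553, 0.833, 0.001, 0.001]
wrist_force: [-0.4, 0.4, 5.0]
finger_gap: 0.0133
t 3.35 yaw 112.87 tilt [ 1.5e-03  3.0e-04 -1.0e+00] q [ 0.227  0.066  2.088 -0.     0.986 -1.743] d mm [  -1.9   -0.2 -151.8] |d| 151.8 az to 113 : -0.0022 F [-0.4  0.4  5. ] T [-0.02  0.04  0.05] gap 0.0133
```

```bash
python3 -m creep '[{"gripper":255,"tx":0,"ty":0,"tz":-15,"ax":0,"ay":0,"az":0},{"gripper":255,"tx":0,"ty":0,"tz":-45,"ax":0,"ay":0,"az":0},{"gripper":255,"tx":0,"ty":0,"tz":-85,"ax":0,"ay":0,"az":0},{"gripper":255,"tx":0,"ty":0,"tz":-120,"ax":0,"ay":0,"az":0},{"gripper":255,"tx":0,"ty":0,"tz":-130,"ax":0,"ay":0,"az":0}]'
python3 - <<'E'
from h import *
plan([.5688,-.1475,.18],-84.6)
snap("side","side2.png")
s=cv2.imread("pics/side2.png")
cv2.imwrite("pics/c2.png",cv2.resize(s[60:250,120:310],None,fx=3,fy=3))
E
```

```text
t: 3.98
tool_pos: [0.4935, 0.1689, 0.1801]
eef_rot: [0.553, 0.833, 0.002, 0.001]
wrist_force: [0.5, 0.3, -1.5]
finger_gap: 0.0134
t 3.98 yaw 112.87 tilt [ 0.0043  0.0011 -1.    ] q [ 0.227 -0.107  2.009  0.     1.235 -1.743] d mm [-3.208e+02 -5.360e+01  1.000e-01] |d| 325.2 az to -84.6 : 3.4465 F [ 0.5  0.3 -1.5] T [ 0.03 -0.01  0.  ] gap 0.0134
```

View pics/c2.png

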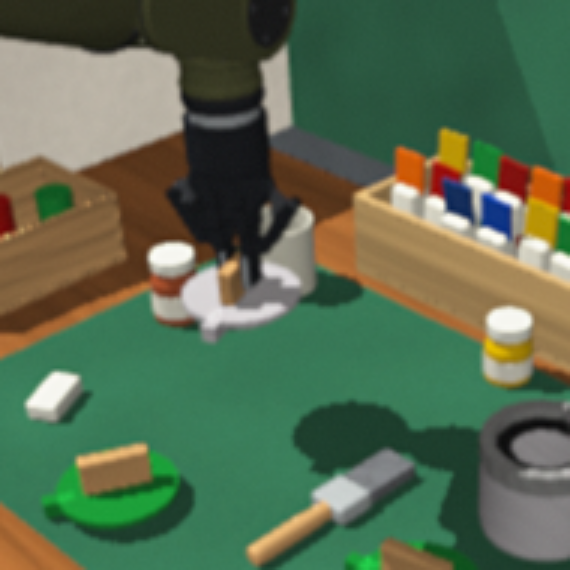

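```bash
python3 -m creep '[{"gripper":255,"tx":-25,"ty":-4,"tz":0,"ax":0,"ay":0,"az":0.16},{"gripper":255,"tx":-65,"ty":-11,"tz":0,"ax":0,"ay":0,"az":0.34},{"gripper":255,"tx":-110,"ty":-18,"tz":0,"ax":0,"ay":0,"az":0.52},{"gripper":255,"tx":-155,"ty":-26,"tz":0,"ax":0,"ay":0,"az":0.7},{"gripper":255,"tx":-200,"ty":-33,"tz":0,"ax":0,"ay":0,"az":0.88}]'
python3 - <<'E'
from h import *
plan([.5688,-.1475,.18],-84.6)
E
```

```text
t: 4.65
tool_pos: [0.5386, -0.0297, 0.1748]
eef_rot: [0.857, 0.516, -0.001, -0.001]
wrist_force: [0.3, 0.9, -1.5]
finger_gap: 0.0133
t 4.65 yaw 62.11 tilt [-3.8e-03  7.0e-04 -1.0e+00] q [-0.155 -0.056  1.97   0.     1.231 -1.239] d mm [-90.   81.7  -5.4] |d| 121.7 az to -84.6 : 2.5606 F [ 0.3  0.9 -1.5] T [ 0.04  0.   -0.03] gap 0.0133
```

```bash
python3 -m creep '[{"gripper":255,"tx":-30,"ty":27,"tz":-2,"ax":0,"ay":0,"az":0.17},{"gripper":255,"tx":-60,"ty":54,"tz":-4,"ax":0,"ay":0,"az":0.35},{"gripper":255,"tx":-80,"ty":72,"tz":-5,"ax":0,"ay":0,"az":0.53},{"gripper":255,"tx":-90,"ty":82,"tz":-5,"ax":0,"ay":0,"az":0.71},{"gripper":255,"tx":-90,"ty":82,"tz":-5,"ax":0,"ay":0,"az":0.88}]'
python3 -m creep '[{"gripper":255,"tx":0,"ty":0,"tz":0,"ax":0,"ay":0,"az":0.17},{"gripper":255,"tx":0,"ty":0,"tz":0,"ax":0,"ay":0,"az":0.35},{"gripper":255,"tx":0,"ty":0,"tz":0,"ax":0,"ay":0,"az":0.53},{"gripper":255,"tx":0,"ty":0,"tz":0,"ax":0,"ay":0,"az":0.71},{"gripper":255,"tx":0,"ty":0,"tz":0,"ax":0,"ay":0,"az":0.88}]'
python3 - <<'E'
from h import *
plan([.5688,-.1475,.16],-84.6)
E
```

```text
t: 5.28
tool_pos: [0.5698, -0.147, 0.1795]
eef_rot: [0.995, 0.101, -0.002, -0.001]
wrist_force: [-1.1, -0.3, -1.6]
finger_gap: 0.0131
t: 5.9
tool_pos: [0.5696, -0.1457, 0.1795]
eef_rot: [0.943, -0.331, -0.002, -0.0]
wrist_force: [0.1, 0.3, -1.4]
finger_gap: 0.0133
t 5.9 yaw -38.71 tilt [-0.0042  0.0015 -1.    ] q [-0.342  0.048  1.859  0.     1.24   0.334] d mm [ 0.6  1.8 19.5] |d| 19.6 az to -84.6 : 0.8009 F [ 0.1  0.3 -1.4] T [0.03 0.02 0.  ] gap 0.0133
```

```bash
python3 -m creep '[{"gripper":255,"tx":0,"ty":1,"tz":0,"ax":0,"ay":0,"az":0.17},{"gripper":255,"tx":0,"ty":2,"tz":5,"ax":0,"ay":0,"az":0.35},{"gripper":255,"tx":1,"ty":2,"tz":10,"ax":0,"ay":0,"az":0.53},{"gripper":255,"tx":1,"ty":2,"tz":15,"ax":0,"ay":0,"az":0.7},{"gripper":255,"tx":1,"ty":2,"tz":18,"ax":0,"ay":0,"az":0.8}]'
python3 - <<'E'
from h import *
plan([.5688,-.1475,.139],-84.6)
for n in("top","side"):snap(n,n+"3.png")
t=cv2.imread("pics/top3.png");s=cv2.imread("pics/side3.png")
cv2.imwrite("pics/c3.png",np.hstack([cv2.resize(t[130:250,270:390],None,fx=3.3,fy=3.3),cv2.resize(s[140:260,245:365],None,fx=3.3,fy=3.3)]))
E
```

```text
t: 6.52
tool_pos: [0.5689, -0.1479, 0.1612]
eef_rot: [0.741, -0.672, -0.002, 0.001]
wrist_force: [0.9, 0.1, -0.8]
finger_gap: 0.0135
t 6.53 yaw -84.44 tilt [-0.0047  0.0017 -1.    ] q [-0.346  0.066  1.873  0.     1.208  1.128] d mm [-0.4 -0.  22.2] |d| 22.2 az to -84.6 : 0.0028 F [ 0.9  0.1 -0.8] T [-0.04  0.    0.01] gap 0.0135
```

View pics/c3.png

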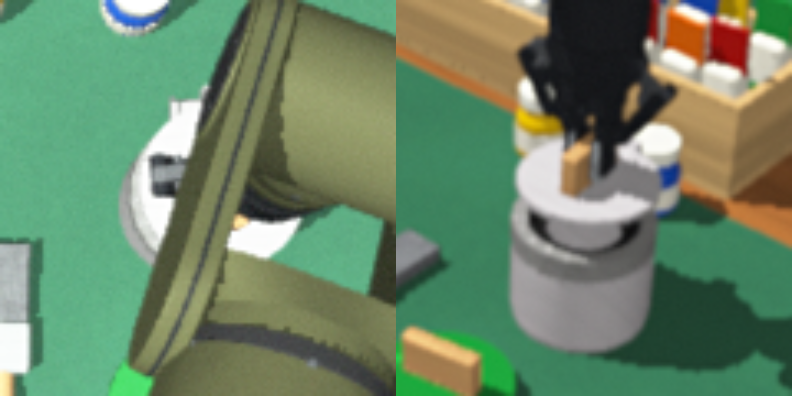

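```bash
python3 - <<'E'
from h import *
from scipy.optimize import least_squares
th=np.radians(np.arange(0,360,1))
def ext(n,c,r,z):
    u=proj(n,np.c_[c[0]+r*np.cos(th),c[1]+r*np.sin(th),np.full(360,z)]);return u.min(0).round(1),u.max(0).round(1)
print("lid disc top pred",ext("side",(.5689,-.1479),.057,.133),"bottom",ext("side",(.5689,-.1479),.057,.127))
print("ring pred",ext("side",(.5688,-.1475),.058,.095))
im=cv2.imread("pics/side3.png")[:,:,::-1].astype(int)
# rows scan: red minus green profile (grey ~0.. vs green bg negative)
for row in list(range(190,216,4))+[212,214,216,218,220]:
    x=im[row];g=(x[:,0]-x[:,1]>-14)
    print(row,[ (i) for i in range(270,360) if g[i]!=g[i-1]])
s=cv2.imread("pics/side3.png")
im=s.copy()
for c,r,z,col in(((.5689,-.1479),.057,.133,(0,0,255)),((.5688,-.1475),.058,.095,(255,0,0)),((.5688,-.1475),.058,.0,(255,0,255))):
    pass
big=cv2.resize(s[170:260,270:350],None,fx=6.6,fy=6.6,interpolation=cv2.INTER_CUBIC)
for c,r,z,col in(((.5689,-.1479),.057,.133,(0,0,255)),((.5688,-.1475),.058,.095,(255,0,0)),((.5688,-.1475),.058,.075,(255,0,255))):
    u=proj("side",np.c_[c[0]+r*np.cos(th),c[1]+r*np.sin(th),np.full(360,z)])
    u=((u-[270,170]+.5)*6.6).astype(int);cv2.polylines(big,[u.reshape(-1,1,2)],True,col,1)
cv2.imwrite("pics/ov3.png",big)
E
```

```text
lid disc top pred (array([279.9, 181.7]), array([324.1, 207. ])) bottom (array([279.8, 183.6]), array([323.9, 209. ]))
ring pred (array([279., 193.]), array([323.2, 219.2]))
190 [282, 328, 330]
194 [282, 325, 330]
198 [282]
202 [281, 329, 338]
206 [280, 324, 346]
210 [280, 324, 355]
214 [280, 323]
212 [280, 323, 359]
214 [280, 323]
216 [280, 323]
218 [280, 323]
220 [280, 323]
```

View pics/ov3.png

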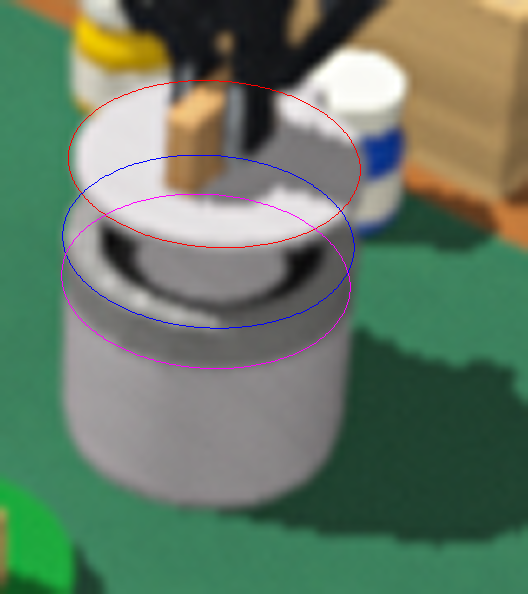

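The overlay agrees to about 1 mm: the lid (red) lies over the pot ring (blue). I'll lower it to just above the ring, then feel for it in small steps.

```bash
python3 -m creep '[{"gripper":255,"tx":0,"ty":0,"tz":6,"ax":0,"ay":0,"az":0},{"gripper":255,"tx":0,"ty":0,"tz":12,"ax":0,"ay":0,"az":0},{"gripper":255,"tx":0,"ty":0,"tz":16,"ax":0,"ay":0,"az":0},{"gripper":255,"tx":0,"ty":0,"tz":18,"ax":0,"ay":0,"az":0},{"gripper":255,"tx":0,"ty":0,"tz":20,"ax":0,"ay":0,"az":0}]'
python3 - <<'E'
from h import *
plan([.5688,-.1475,.136],-84.6)
E
python3 -m creep '[{"gripper":255,"tx":0,"ty":0,"tz":1,"ax":0,"ay":0,"az":0},{"gripper":255,"tx":0,"ty":0,"tz":2,"ax":0,"ay":0,"az":0},{"gripper":255,"tx":0,"ty":0,"tz":3,"ax":0,"ay":0,"az":0},{"gripper":255,"tx":0,"ty":0,"tz":4,"ax":0,"ay":0,"az":0},{"gripper":255,"tx":0,"ty":0,"tz":4,"ax":0,"ay":0,"az":0}]'
python3 - <<'E'
from h import *
plan([.5688,-.1475,.133],-84.6)
E
```

```text
t: 7.25
tool_pos: [0.5706, -0.1485, 0.1444]
eef_rot: [0.742, -0.671, 0.0, -0.0]
wrist_force: [0.5, 0.5, -2.4]
finger_gap: 0.0132
t 7.25 yaw -84.22 tilt [ 3.e-04 -1.e-04 -1.e+00] q [-0.346  0.084  1.884 -0.     1.174  1.124] d mm [-1.1  1.6  8.4] |d| 8.6 az to -84.6 : 0.0067 F [ 0.5  0.5 -2.4] T [0.04 0.   0.01] gap 0.0132
t: 7.88
tool_pos: [0.5704, -0.1484, 0.1402]
eef_rot: [0.742, -0.671, -0.0, 0.0]
wrist_force: [-0.9, -0.3, -2.1]
finger_gap: 0.0137
t 7.88 yaw -84.23 tilt [-2.e-04  0.e+00 -1.e+00] q [-0.346  0.088  1.887 -0.     1.167  1.124] d mm [-1.1  1.5  7.2] |d| 7.4 az to -84.6 : 0.0065 F [-0.9 -0.3 -2.1] T [-0.01  0.02 -0.03] gap 0.0137
```

```bash
python3 -m creep '[{"gripper":255,"tx":-0.5,"ty":0.8,"tz":0,"ax":0,"ay":0,"az":0.003},{"gripper":255,"tx":-1,"ty":1.5,"tz":0,"ax":0,"ay":0,"az":0.006},{"gripper":255,"tx":-1,"ty":1.5,"tz":1,"ax":0,"ay":0,"az":0.006},{"gripper":255,"tx":-1,"ty":1.5,"tz":2,"ax":0,"ay":0,"az":0.006},{"gripper":255,"tx":-1,"ty":1.5,"tz":2.5,"ax":0,"ay":0,"az":0.006}]'
python3 - <<'E'
from h import *
plan([.5688,-.1475,.133],-84.6)
E
```

```text
t: 8.5
tool_pos: [0.5688, -0.1476, 0.1376]
eef_rot: [0.74, -0.673, -0.0, 0.0]
wrist_force: [-0.6, 0.1, -1.5]
finger_gap: 0.0134
t 8.5 yaw -84.57 tilt [-2.e-04  1.e-04 -1.e+00] q [-0.345  0.088  1.892  0.     1.162  1.131] d mm [-0.1 -0.   4.6] |d| 4.7 az to -84.6 : 0.0005 F [-0.6  0.1 -1.5] T [0.05 0.03 0.05] gap 0.0134
```

```bash
python3 -m creep '[{"gripper":255,"tx":0,"ty":0,"tz":0.7,"ax":0,"ay":0,"az":0},{"gripper":255,"tx":0,"ty":0,"tz":1.4,"ax":0,"ay":0,"az":0},{"gripper":255,"tx":0,"ty":0,"tz":2.1,"ax":0,"ay":0,"az":0},{"gripper":255,"tx":0,"ty":0,"tz":2.8,"ax":0,"ay":0,"az":0},{"gripper":255,"tx":0,"ty":0,"tz":2.8,"ax":0,"ay":0,"az":0}]'
python3 - <<'E'
from h import *
plan([.5688,-.1475,.133],-84.6)
E
```

```text
t: 9.12
tool_pos: [0.5688, -0.1475, 0.1349]
eef_rot: [0.74, -0.673, -0.0, 0.0]
wrist_force: [0.1, -0.2, -0.9]
finger_gap: 0.0133
t 9.12 yaw -84.57 tilt [-2.e-04  0.e+00 -1.e+00] q [-0.345  0.091  1.894 -0.     1.157  1.131] d mm [-0.   0.   1.9] |d| 1.9 az to -84.6 : 0.0006 F [ 0.1 -0.2 -0.9] T [ 0.   -0.    0.03] gap 0.0133
```

```bash
python3 -m creep '[{"gripper":255,"tx":0,"ty":0,"tz":0.6,"ax":0,"ay":0,"az":0},{"gripper":255,"tx":0,"ty":0,"tz":1.2,"ax":0,"ay":0,"az":0},{"gripper":255,"tx":0,"ty":0,"tz":1.8,"ax":0,"ay":0,"az":0},{"gripper":255,"tx":0,"ty":0,"tz":2.4,"ax":0,"ay":0,"az":0},{"gripper":255,"tx":0,"ty":0,"tz":2.4,"ax":0,"ay":0,"az":0}]'
python3 - <<'E'
from h import *
plan([.5688,-.1475,.129],-84.6)
E
```

```text
t: 9.75
tool_pos: [0.5689, -0.1476, 0.1329]
eef_rot: [0.74, -0.673, 0.0, 0.0]
wrist_force: [-0.4, 0.5, 1.1]
finger_gap: 0.0131
t 9.75 yaw -84.56 tilt [ 1.e-04 -1.e-04 -1.e+00] q [-0.345  0.093  1.895 -0.     1.153  1.131] d mm [-0.1  0.1  3.9] |d| 3.9 az to -84.6 : 0.0006 F [-0.4  0.5  1.1] T [ 0.04  0.19 -0.01] gap 0.0131
```

```bash
python3 -m creep '[{"gripper":255,"tx":0,"ty":0,"tz":0.4,"ax":0,"ay":0,"az":0},{"gripper":255,"tx":0,"ty":0,"tz":0.8,"ax":0,"ay":0,"az":0},{"gripper":255,"tx":0,"ty":0,"tz":1.2,"ax":0,"ay":0,"az":0},{"gripper":255,"tx":0,"ty":0,"tz":1.6,"ax":0,"ay":0,"az":0},{"gripper":255,"tx":0,"ty":0,"tz":1.6,"ax":0,"ay":0,"az":0}]' 70
python3 - <<'E'
from h import *
plan([.5688,-.1475,.129],-84.6)
E
```

```text
t: 10.38
tool_pos: [0.569, -0.1476, 0.1324]
eef_rot: [0.74, -0.673, 0.0, -0.0]
wrist_force: [-3.6, 1.0, 8.0]
finger_gap: 0.013
t 10.38 yaw -84.57 tilt [ 2.e-04 -1.e-04 -1.e+00] q [-0.345  0.094  1.895 -0.     1.152  1.131] d mm [-0.2  0.2  3.4] |d| 3.4 az to -84.6 : 0.0006 F [-3.6  1.   8. ] T [0.28 0.69 0.01] gap 0.013
```

```bash
python3 -m creep '[{"gripper":255,"tx":0,"ty":0.3,"tz":0.3,"ax":0,"ay":0,"az":0},{"gripper":255,"tx":0,"ty":0.5,"tz":0.6,"ax":0,"ay":0,"az":0},{"gripper":255,"tx":0,"ty":0.5,"tz":0.9,"ax":0,"ay":0,"az":0},{"gripper":255,"tx":0,"ty":0.5,"tz":1.2,"ax":0,"ay":0,"az":0},{"gripper":255,"tx":0,"ty":0.5,"tz":1.2,"ax":0,"ay":0,"az":0}]'
python3 - <<'E'
from h import *
plan([.5688,-.1475,.129],-84.6)
E
```

```text
t: 11.0
tool_pos: [0.569, -0.1477, 0.1315]
eef_rot: [0.74, -0.673, 0.001, -0.0]
wrist_force: [-2.7, 1.5, 7.2]
finger_gap: 0.0128
t 11.0 yaw -84.57 tilt [ 1.4e-03 -1.0e-04 -1.0e+00] q [-0.345  0.094  1.897  0.     1.15   1.13 ] d mm [-0.2  0.2  2.5] |d| 2.5 az to -84.6 : 0.0006 F [-2.7  1.5  7.2] T [0.33 0.57 0.01] gap 0.0128
```

```bash
python3 -m creep '[{"gripper":255,"tx":0,"ty":0.2,"tz":0.3,"ax":0,"ay":0,"az":0},{"gripper":255,"tx":0,"ty":0.4,"tz":0.6,"ax":0,"ay":0,"az":0},{"gripper":255,"tx":0,"ty":0.4,"tz":0.9,"ax":0,"ay":0,"az":0},{"gripper":255,"tx":0,"ty":0.4,"tz":1.2,"ax":0,"ay":0,"az":0},{"gripper":255,"tx":0,"ty":0.4,"tz":1.2,"ax":0,"ay":0,"az":0}]'
python3 - <<'E'
from h import *
plan([.5688,-.1475,.129],-84.6)
E
```

```text
t: 11.62
tool_pos: [0.5689, -0.1476, 0.1305]
eef_rot: [0.74, -0.673, 0.001, -0.001]
wrist_force: [-2.5, 1.9, 7.0]
finger_gap: 0.0129
t 11.62 yaw -84.57 tilt [ 2.3e-03 -1.0e-04 -1.0e+00] q [-3.460e-01  9.500e-02  1.898e+00  1.000e-03  1.147e+00  1.130e+00] d mm [-0.1  0.1  1.5] |d| 1.5 az to -84.6 : 0.0005 F [-2.5  1.9  7. ] T [ 0.31  0.39 -0.04] gap 0.0129
```

```bash
python3 -m creep '[{"gripper":255,"tx":-0.2,"ty":0,"tz":0.3,"ax":0,"ay":0,"az":0},{"gripper":255,"tx":-0.3,"ty":0,"tz":0.6,"ax":0,"ay":0,"az":0},{"gripper":255,"tx":-0.3,"ty":0,"tz":0.9,"ax":0,"ay":0,"az":0},{"gripper":255,"tx":-0.3,"ty":0,"tz":1.2,"ax":0,"ay":0,"az":0},{"gripper":255,"tx":-0.3,"ty":0,"tz":1.2,"ax":0,"ay":0,"az":0}]'
python3 - <<'E'
from h import *
plan([.5688,-.1475,.129],-84.6)
E
```

```text
t: 12.25
tool_pos: [0.5689, -0.1476, 0.1293]
eef_rot: [0.74, -0.673, 0.001, -0.001]
wrist_force: [-1.6, -0.1, 7.5]
finger_gap: 0.013
t 12.25 yaw -84.57 tilt [ 2.5e-03 -7.0e-04 -1.0e+00] q [-0.345  0.096  1.899  0.     1.145  1.131] d mm [-0.1  0.1  0.3] |d| 0.4 az to -84.6 : 0.0006 F [-1.6 -0.1  7.5] T [ 0.16  0.46 -0.06] gap 0.013
```

```bash
python3 -m creep '[{"gripper":255,"tx":0,"ty":0,"tz":0.3,"ax":0,"ay":0,"az":0},{"gripper":255,"tx":0,"ty":0,"tz":0.6,"ax":0,"ay":0,"az":0},{"gripper":255,"tx":0,"ty":0,"tz":0.9,"ax":0,"ay":0,"az":0},{"gripper":255,"tx":0,"ty":0,"tz":1,"ax":0,"ay":0,"az":0},{"gripper":255,"tx":0,"ty":0,"tz":1,"ax":0,"ay":0,"az":0}]'
python3 - <<'E'
from h import *
plan([.5688,-.1475,.129],-84.6)
E
```

```text
t: 12.88
tool_pos: [0.569, -0.1476, 0.1289]
eef_rot: [0.74, -0.673, 0.001, -0.001]
wrist_force: [-2.7, 2.1, 9.8]
finger_gap: 0.0131
t 12.88 yaw -84.57 tilt [ 2.4e-03 -7.0e-04 -1.0e+00] q [-0.345  0.096  1.899  0.     1.144  1.131] d mm [-0.1  0.2 -0.1] |d| 0.2 az to -84.6 : 0.0006 F [-2.7  2.1  9.8] T [ 0.3   0.71 -0.02] gap 0.0131
```

```bash
python3 -m creep '[{"gripper":255,"tx":0,"ty":0,"tz":0.3,"ax":0,"ay":0,"az":0},{"gripper":255,"tx":0,"ty":0,"tz":0.6,"ax":0,"ay":0,"az":0},{"gripper":255,"tx":0,"ty":0,"tz":0.9,"ax":0,"ay":0,"az":0},{"gripper":255,"tx":0,"ty":0,"tz":1,"ax":0,"ay":0,"az":0},{"gripper":255,"tx":0,"ty":0,"tz":1,"ax":0,"ay":0,"az":0}]'
python3 - <<'E'
from h import *
plan([.5688,-.1475,.129],-84.6)
snap("side","side4.png");snap("top","top4.png")
s=cv2.imread("pics/side4.png")
cv2.imwrite("pics/c4.png",cv2.resize(s[160:260,255:355],None,fx=5.5,fy=5.5,interpolation=cv2.INTER_CUBIC))
E
```

```text
t: 13.5
tool_pos: [0.569, -0.1476, 0.1289]
eef_rot: [0.74, -0.673, 0.001, -0.0]
wrist_force: [-5.2, 2.9, 14.8]
finger_gap: 0.013
t 13.5 yaw -84.56 tilt [ 2.1e-03 -6.0e-04 -1.0e+00] q [-0.345  0.097  1.899  0.     1.144  1.131] d mm [-0.1  0.2 -0.1] |d| 0.3 az to -84.6 : 0.0007 F [-5.2  2.9 14.8] T [ 0.46  1.1  -0.04] gap 0.013
```

View pics/c4.png

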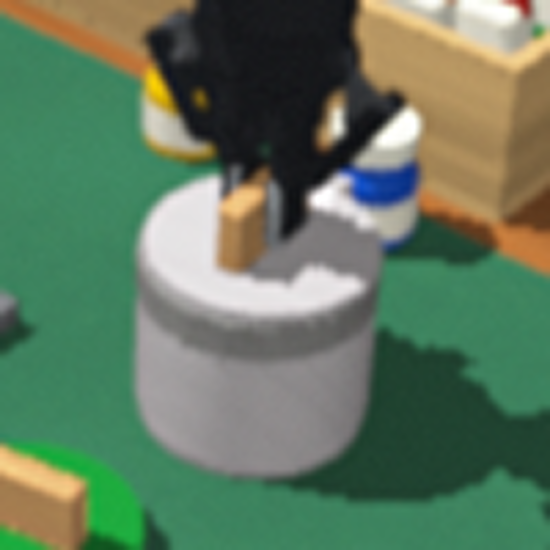

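Force climbed from 9.8 N to 14.8 N with no further travel at TCP z 0.1289. The home height I expected is 0.1292, so this is the hard stop. In the side view the disc lies flush on the ring. I'll press a little more to level it, relieve the load, then open.

```bash
python3 -m creep '[{"gripper":255,"tx":0,"ty":0.2,"tz":0.4,"ax":0,"ay":0,"az":0},{"gripper":255,"tx":-0.2,"ty":0.4,"tz":0.8,"ax":0,"ay":0,"az":0},{"gripper":255,"tx":-0.2,"ty":0.4,"tz":0.8,"ax":0,"ay":0,"az":0},{"gripper":255,"tx":-0.2,"ty":0.4,"tz":0.8,"ax":0,"ay":0,"az":0},{"gripper":255,"tx":-0.2,"ty":0.4,"tz":0.8,"ax":0,"ay":0,"az":0}]'
python3 - <<'E'
from h import *
plan([.5688,-.1475,.129],-84.6)
E
python3 -m creep '[{"gripper":255,"tx":0,"ty":0,"tz":-0.6,"ax":0,"ay":0,"az":0},{"gripper":255,"tx":0,"ty":0,"tz":-1.2,"ax":0,"ay":0,"az":0},{"gripper":255,"tx":0,"ty":0,"tz":-1.6,"ax":0,"ay":0,"az":0},{"gripper":255,"tx":0,"ty":0,"tz":-1.6,"ax":0,"ay":0,"az":0},{"gripper":255,"tx":0,"ty":0,"tz":-1.6,"ax":0,"ay":0,"az":0}]' 20
python3 - <<'E'
from h import *
plan([.5688,-.1475,.129],-84.6)
E
```

```text
t: 14.22
tool_pos: [0.569, -0.1476, 0.1289]
eef_rot: [0.74, -0.673, 0.002, -0.001]
wrist_force: [-6.3, 2.8, 16.3]
finger_gap: 0.0129
t 14.22 yaw -84.56 tilt [ 0.0032 -0.001  -1.    ] q [-0.345  0.096  1.899  0.     1.143  1.131] d mm [-0.1  0.2 -0.1] |d| 0.3 az to -84.6 : 0.0006 F [-6.3  2.8 16.3] T [0.54 1.24 0.  ] gap 0.0129
t: 14.85
tool_pos: [0.569, -0.1476, 0.1289]
eef_rot: [0.74, -0.673, 0.002, -0.001]
wrist_force: [-1.9, 0.8, 9.4]
finger_gap: 0.013
t 14.85 yaw -84.57 tilt [ 0.0035 -0.001  -1.    ] q [-0.345  0.096  1.9    0.     1.143  1.131] d mm [-0.1  0.1 -0.1] |d| 0.2 az to -84.6 : 0.0005 F [-1.9  0.8  9.4] T [ 0.28  0.57 -0.01] gap 0.013
```

```bash
python3 -m creep '[{"gripper":255,"tx":0,"ty":0,"tz":-0.8,"ax":0,"ay":0,"az":0},{"gripper":255,"tx":0,"ty":0,"tz":-0.8,"ax":0,"ay":0,"az":0},{"gripper":180,"tx":0,"ty":0,"tz":-0.8,"ax":0,"ay":0,"az":0},{"gripper":80,"tx":0,"ty":0,"tz":-0.8,"ax":0,"ay":0,"az":0},{"gripper":0,"tx":0,"ty":0,"tz":-0.8,"ax":0,"ay":0,"az":0}]'
python3 -m creep '[{"gripper":0,"tx":0,"ty":0,"tz":0,"ax":0,"ay":0,"az":0},{"gripper":0,"tx":0,"ty":0,"tz":0,"ax":0,"ay":0,"az":0},{"gripper":0,"tx":0,"ty":0,"tz":-4,"ax":0,"ay":0,"az":0},{"gripper":0,"tx":0,"ty":0,"tz":-14,"ax":0,"ay":0,"az":0},{"gripper":0,"tx":0,"ty":0,"tz":-34,"ax":0,"ay":0,"az":0}]'
python3 - <<'E'
from h import *
plan([.5688,-.1475,.2],-84.6)
snap("side","side5.png")
s=cv2.imread("pics/side5.png")
cv2.imwrite("pics/c5.png",cv2.resize(s[160:260,255:355],None,fx=5.5,fy=5.5,interpolation=cv2.INTER_CUBIC))
E
```

```text
t: 15.48
tool_pos: [0.5671, -0.1471, 0.1264]
eef_rot: [0.74, -0.673, -0.0, 0.0]
wrist_force: [-0.1, -0.3, 0.1]
finger_gap: 0.0607
t: 16.1
tool_pos: [0.5671, -0.147, 0.1615]
eef_rot: [0.74, -0.673, -0.001, 0.0]
wrist_force: [-0.3, -0.5, -0.2]
finger_gap: 0.0852
t 16.1 yaw -84.57 tilt [-1.3e-03  5.0e-04 -1.0e+00] q [-0.345  0.059  1.879  0.     1.205  1.131] d mm [  0.6  -1.6 -38.5] |d| 38.6 az to -84.6 : 0.0006 F [-0.3 -0.5 -0.2] T [-0.01 -0.04  0.02] gap 0.0852
```

View pics/c5.png

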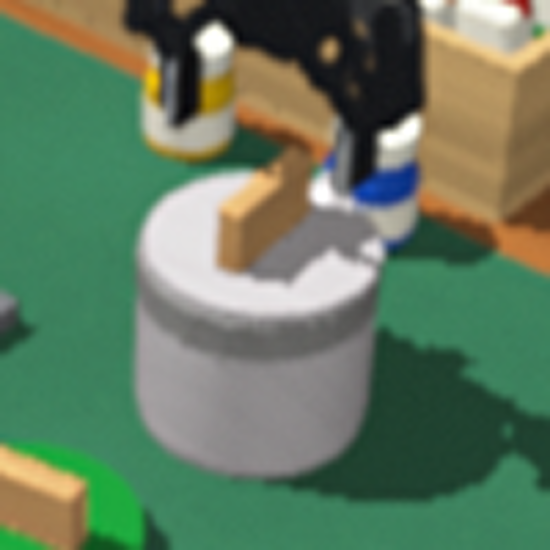

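```bash
python3 -m creep '[{"gripper":0,"tx":0,"ty":0,"tz":-30,"ax":0,"ay":0,"az":0},{"gripper":0,"tx":-40,"ty":0,"tz":-60,"ax":0,"ay":0,"az":0},{"gripper":0,"tx":-90,"ty":0,"tz":-80,"ax":0,"ay":0,"az":0},{"gripper":0,"tx":-145,"ty":0,"tz":-80,"ax":0,"ay":0,"az":0},{"gripper":0,"tx":-200,"ty":0,"tz":-80,"ax":0,"ay":0,"az":0}]'
python3 - <<'E'
from h import *
for n in("top","side"):snap(n,n+"6.png")
t=cv2.imread("pics/top6.png");s=cv2.imread("pics/side6.png")
th=np.radians(np.arange(0,360,1))
def crop(im,n,x,y,w):
    b=cv2.resize(im[y:y+w,x:x+w],None,fx=400/w,fy=400/w,interpolation=cv2.INTER_CUBIC);k=400/w
    a=b.copy()
    for z,col in((.101,(0,0,255)),(.095,(255,0,0))):
        u=proj(n,np.c_[.5688+.057*np.cos(th),-.1475+.057*np.sin(th),np.full(360,z)])
        cv2.polylines(a,[((u-[x,y]+.5)*k).astype(int).reshape(-1,1,2)],True,col,1)
    return a
cv2.imwrite("pics/c6.png",np.hstack([crop(t,"top",290,145,80),crop(s,"side",262,170,80)]))
E
```

```text
t: 16.77
tool_pos: [0.5489, 0.0534, 0.2432]
eef_rot: [0.74, -0.673, 0.001, -0.001]
wrist_force: [-0.0, 0.2, -0.5]
finger_gap: 0.0853
```

View pics/c6.png

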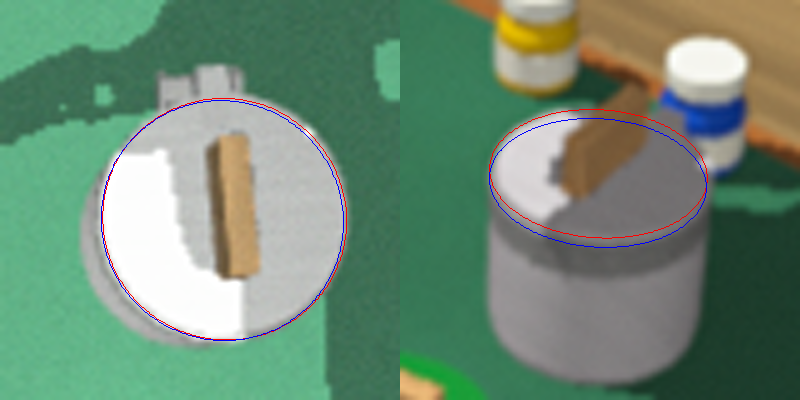

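View pics/top6.png

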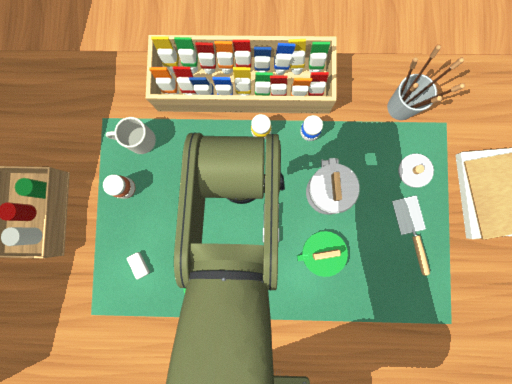

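Seen from above, the disc matches the predicted home outline, and the tab sits in the gap over the spout at crop (215,80). To be sure it's level, I'll press lightly with closed fingers near each end of the handle and compare heights. Home should put the TCP at about 0.159.

```bash
python3 - <<'E'
from h import *
a=np.radians(5.4)
plan([.5688+.016*np.cos(a),-.1475+.016*np.sin(a),.175],-84.6)
E
```

```text
t 16.88 yaw -84.25 tilt [ 0.0022  0.0014 -1.    ] q [ 4.000e-03 -8.900e-02  1.885e+00  1.000e-03  1.344e+00  1.474e+00] d mm [204.7 -15.9  67.4] |d| 216.1 az to -84.6 : 0.0062 F [-0.5 -1.  -1. ] T [-0.04  0.   -0.  ] gap 0.0855
```

```bash
python3 -m creep '[{"gripper":255,"tx":50,"ty":-4,"tz":0,"ax":0,"ay":0,"az":0.006},{"gripper":255,"tx":105,"ty":-8,"tz":0,"ax":0,"ay":0,"az":0.006},{"gripper":255,"tx":160,"ty":-12,"tz":0,"ax":0,"ay":0,"az":0.006},{"gripper":255,"tx":205,"ty":-16,"tz":25,"ax":0,"ay":0,"az":0.006},{"gripper":255,"tx":205,"ty":-16,"tz":50,"ax":0,"ay":0,"az":0.006}]'
python3 - <<'E'
from h import *
a=np.radians(5.4)
plan([.5688+.016*np.cos(a),-.1475+.016*np.sin(a),.165],-84.6)
E
```

```text
t: 17.5
tool_pos: [0.5846, -0.155, 0.1919]
eef_rot: [0.736, -0.677, 0.002, -0.0]
wrist_force: [-0.2, 0.8, -0.2]
finger_gap: 0.0001
t 17.5 yaw -85.18 tilt [ 0.0025 -0.0018 -1.    ] q [-3.480e-01  6.900e-02  1.814e+00 -1.000e-03  1.255e+00  1.139e+00] d mm [-9.  -0.8 26.9] |d| 28.4 az to -84.6 : -0.0102 F [-0.2  0.8 -0.2] T [-0.01 -0.02  0.  ] gap 0.0001
```

```bash
python3 -m creep '[{"gripper":255,"tx":-3,"ty":0,"tz":0,"ax":0,"ay":0,"az":0},{"gripper":255,"tx":-6,"ty":0,"tz":0,"ax":0,"ay":0,"az":0},{"gripper":255,"tx":-6,"ty":0,"tz":0,"ax":0,"ay":0,"az":0},{"gripper":255,"tx":-6,"ty":0,"tz":10,"ax":0,"ay":0,"az":0},{"gripper":255,"tx":-6,"ty":0,"tz":18,"ax":0,"ay":0,"az":0}]'
python3 - <<'E'
from h import *
a=np.radians(5.4)
plan([.5688+.016*np.cos(a),-.1475+.016*np.sin(a),.162],-84.6)
E
```

```text
t: 18.12
tool_pos: [0.5833, -0.1444, 0.1726]
eef_rot: [0.738, -0.675, 0.0, 0.0]
wrist_force: [-0.2, 0.3, 0.2]
finger_gap: -0.0001
t 18.12 yaw -84.88 tilt [ 0.e+00 -1.e-04 -1.e+00] q [-0.332  0.08   1.837 -0.     1.224  1.15 ] d mm [ 1.7 -1.3 10.6] |d| 10.8 az to -84.6 : -0.0049 F [-0.2  0.3  0.2] T [ 0.   -0.   -0.03] gap -0.0001
```

```bash
python3 -m creep '[{"gripper":255,"tx":2,"ty":-1,"tz":4,"ax":0,"ay":0,"az":0},{"gripper":255,"tx":2,"ty":-1,"tz":8,"ax":0,"ay":0,"az":0},{"gripper":255,"tx":2,"ty":-1,"tz":10,"ax":0,"ay":0,"az":0},{"gripper":255,"tx":2,"ty":-1,"tz":12,"ax":0,"ay":0,"az":0},{"gripper":255,"tx":2,"ty":-1,"tz":12,"ax":0,"ay":0,"az":0}]'
python3 -m creep '[{"gripper":255,"tx":0,"ty":0,"tz":0.6,"ax":0,"ay":0,"az":0},{"gripper":255,"tx":0,"ty":0,"tz":1.2,"ax":0,"ay":0,"az":0},{"gripper":255,"tx":0,"ty":0,"tz":1.8,"ax":0,"ay":0,"az":0},{"gripper":255,"tx":0,"ty":0,"tz":2,"ax":0,"ay":0,"az":0},{"gripper":255,"tx":0,"ty":0,"tz":2,"ax":0,"ay":0,"az":0}]'
```

```text
t: 18.75
tool_pos: [0.5845, -0.1466, 0.161]
eef_rot: [0.738, -0.675, -0.0, 0.0]
wrist_force: [0.0, 0.2, -0.0]
finger_gap: -0.0002
t: 19.38
tool_pos: [0.5845, -0.1466, 0.159]
eef_rot: [0.738, -0.675, -0.0, 0.0]
wrist_force: [-0.2, -0.9, 0.3]
finger_gap: 0.0002
```

```bash
python3 -m creep '[{"gripper":255,"tx":0,"ty":0,"tz":0.4,"ax":0,"ay":0,"az":0},{"gripper":255,"tx":0,"ty":0,"tz":0.8,"ax":0,"ay":0,"az":0},{"gripper":255,"tx":0,"ty":0,"tz":1.2,"ax":0,"ay":0,"az":0},{"gripper":255,"tx":0,"ty":0,"tz":1.2,"ax":0,"ay":0,"az":0},{"gripper":255,"tx":0,"ty":0,"tz":1.2,"ax":0,"ay":0,"az":0}]'
python3 -m creep '[{"gripper":255,"tx":0,"ty":0,"tz":0.4,"ax":0,"ay":0,"az":0},{"gripper":255,"tx":0,"ty":0,"tz":0.8,"ax":0,"ay":0,"az":0},{"gripper":255,"tx":0,"ty":0,"tz":1.2,"ax":0,"ay":0,"az":0},{"gripper":255,"tx":0,"ty":0,"tz":1.2,"ax":0,"ay":0,"az":0},{"gripper":255,"tx":0,"ty":0,"tz":1.2,"ax":0,"ay":0,"az":0}]'
```

```text
t: 20.0
tool_pos: [0.5846, -0.1466, 0.159]
eef_rot: [0.738, -0.675, 0.0, 0.0]
wrist_force: [-3.1, 0.8, 6.7]
finger_gap: 0.0
t: 20.62
tool_pos: [0.5847, -0.1466, 0.159]
eef_rot: [0.738, -0.675, 0.0, 0.0]
wrist_force: [-5.0, 0.9, 10.8]
finger_gap: 0.0001
```

At the tab end the contact height is 0.1590, exactly home, and nothing moves at 11 N. Now I'll do the other end.

```bash
python3 -m creep '[{"gripper":255,"tx":0,"ty":0,"tz":-4,"ax":0,"ay":0,"az":0},{"gripper":255,"tx":0,"ty":0,"tz":-8,"ax":0,"ay":0,"az":0},{"gripper":255,"tx":0,"ty":16,"tz":-8,"ax":0,"ay":0,"az":0},{"gripper":255,"tx":0,"ty":32,"tz":-8,"ax":0,"ay":0,"az":0},{"gripper":255,"tx":0,"ty":32,"tz":-6,"ax":0,"ay":0,"az":0}]'
python3 - <<'E'
from h import *
a=np.radians(5.4)
plan([.5688-.016*np.cos(a),-.1475-.016*np.sin(a),.160],-84.6)
E
```

```text
t: 21.25
tool_pos: [0.5512, -0.1495, 0.1622]
eef_rot: [0.738, -0.675, -0.0, 0.0]
wrist_force: [0.1, -0.5, 0.1]
finger_gap: 0.0002
t 21.25 yaw -84.96 tilt [-5.e-04  1.e-04 -1.e+00] q [-0.359  0.026  1.912 -0.     1.204  1.124] d mm [-0.3 -1.7  2.2] |d| 2.8 az to -84.6 : -0.0063 F [ 0.1 -0.5  0.1] T [0.02 0.02 0.04] gap 0.0002
```

```bash
python3 -m creep '[{"gripper":255,"tx":0,"ty":-1,"tz":1,"ax":0,"ay":0,"az":0},{"gripper":255,"tx":0,"ty":-1,"tz":2,"ax":0,"ay":0,"az":0},{"gripper":255,"tx":0,"ty":-1,"tz":3,"ax":0,"ay":0,"az":0},{"gripper":255,"tx":0,"ty":-1,"tz":3.6,"ax":0,"ay":0,"az":0},{"gripper":255,"tx":0,"ty":-1,"tz":3.6,"ax":0,"ay":0,"az":0}]'
python3 -m creep '[{"gripper":255,"tx":0,"ty":0,"tz":0.4,"ax":0,"ay":0,"az":0},{"gripper":255,"tx":0,"ty":0,"tz":0.8,"ax":0,"ay":0,"az":0},{"gripper":255,"tx":0,"ty":0,"tz":1.2,"ax":0,"ay":0,"az":0},{"gripper":255,"tx":0,"ty":0,"tz":1.2,"ax":0,"ay":0,"az":0},{"gripper":255,"tx":0,"ty":0,"tz":1.2,"ax":0,"ay":0,"az":0}]'
python3 -m creep '[{"gripper":255,"tx":0,"ty":0,"tz":0.4,"ax":0,"ay":0,"az":0},{"gripper":255,"tx":0,"ty":0,"tz":0.8,"ax":0,"ay":0,"az":0},{"gripper":255,"tx":0,"ty":0,"tz":0.8,"ax":0,"ay":0,"az":0},{"gripper":255,"tx":0,"ty":0,"tz":0.8,"ax":0,"ay":0,"az":0},{"gripper":255,"tx":0,"ty":0,"tz":0.8,"ax":0,"ay":0,"az":0}]'
```

```text
t: 21.88
tool_pos: [0.5538, -0.1493, 0.159]
eef_rot: [0.738, -0.675, 0.0, -0.0]
wrist_force: [-0.5, 0.1, -0.0]
finger_gap: -0.0002
t: 22.5
tool_pos: [0.5539, -0.1493, 0.159]
eef_rot: [0.738, -0.675, 0.0, -0.0]
wrist_force: [-2.3, 0.1, 6.3]
finger_gap: -0.0001
t: 23.12
tool_pos: [0.5539, -0.1493, 0.159]
eef_rot: [0.738, -0.675, 0.0, -0.0]
wrist_force: [-4.1, 1.5, 9.5]
finger_gap: -0.0001
```

Both ends read 0.1590, so the lid is level and home. I'll retreat, take a last look and hand in.

```bash
python3 -m creep '[{"gripper":255,"tx":0,"ty":0,"tz":-10,"ax":0,"ay":0,"az":0},{"gripper":255,"tx":0,"ty":0,"tz":-40,"ax":0,"ay":0,"az":0},{"gripper":255,"tx":-50,"ty":0,"tz":-70,"ax":0,"ay":0,"az":0},{"gripper":255,"tx":-100,"ty":0,"tz":-85,"ax":0,"ay":0,"az":0},{"gripper":255,"tx":-140,"ty":0,"tz":-85,"ax":0,"ay":0,"az":0}]'
python3 -m creep '[{"gripper":255,"tx":0,"ty":0,"tz":0,"ax":0,"ay":0,"az":0},{"gripper":255,"tx":0,"ty":0,"tz":0,"ax":0,"ay":0,"az":0},{"gripper":255,"tx":0,"ty":0,"tz":0,"ax":0,"ay":0,"az":0},{"gripper":255,"tx":0,"ty":0,"tz":0,"ax":0,"ay":0,"az":0},{"gripper":255,"tx":0,"ty":0,"tz":0,"ax":0,"ay":0,"az":0}]'
python3 - <<'E'
from h import *
snap("side","side7.png")
E
```

```text
t: 23.75
tool_pos: [0.5419, -0.0085, 0.2443]
eef_rot: [0.738, -0.675, 0.002, -0.001]
wrist_force: [1.3, 0.3, -0.7]
finger_gap: 0.0002
t: 24.38
tool_pos: [0.5413, -0.0105, 0.2418]
eef_rot: [0.737, -0.675, -0.0, 0.0]
wrist_force: [-0.7, -0.3, -0.4]
finger_gap: 0.0
```

View pics/side7.png

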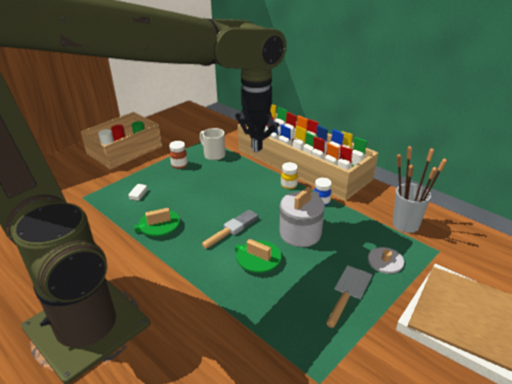

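The picture shows the lid flush on the pot at (301,217). The green lids, brush, jars, mug, eraser and knife are where they started, and the arm touches nothing.

```bash
python3 -c "
from cell import env
print(env.close_job())"
```

```text
the job is handed in; nothing more can be done
None
```

The metal lid is on the pot with its tab in the gap, pressed fully home and level, and the job was handed in at about 24.4 s of the 51 s allowed.

- **Placing:** I gripped the metal lid by its handle and turned it about 197°, so the tab pointed at the gap at about 5.4° in world yaw, found in the camera pictures. The tab dropped in without touching the ring. I then pressed the seal down in small steps, with the wrist force never reading more than about 16 N up, and let go.
- **Fully home:** The lid stopped moving at a tool height of 0.1289 m while the force rose; home was predicted at 0.1292 m.
- **Level:** After release, pressing lightly near both ends of the handle gave the same height, 0.159 m, which matches home. This checks level along the handle only.
- **Pictures:** The disc's outline matched the predicted home outline, and the other things looked unmoved in the last side view.
- **Disagreements:** While pressing, the tool tilted by about 0.2° and felt a sideways force of about 6 N, which I put down to the arm flexing. Neither showed in the checks after release. The lid slid about 2 mm when first gripped.

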